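Put away the rheometer's measuring bobs and nest the emptied sample cups

ROBOT

A 7-joint arm with a two-finger parallel gripper is mounted at the origin on the work surface. World frame = base frame: x ahead of the robot, y to its left, z up, the work surface at z = 0. Lengths are in m, angles in rad, forces in N, time in s.
With the tool pointing down it reaches from about 0.4 to 0.85 m from the base axis. Payload 10.4 kg.
Tool frame: the origin (TCP) lies midway between the tips of the shut fingers; the grasp point (between the pads) lies r.grip_point_offset behind it (r.grip_point_offset is the distance from the TCP to the grasp point, in m); z points along the fingers, y is the line along which they close (so a half turn about z gives the same grasp; the last joint's range is limited). The gripper opens to 87 mm and grips with 3 to 60 N. Pads are 19 mm wide; open, the fingers measure 117 mm over their backs; the gripper's body (75 mm by 190 mm) begins 51 mm behind the grasp point.
Start: joints at [-1.339, 0.332, -0.065, 1.46, 0.022, 1.35, -0.088], TCP at [0.158, 0.605, 0.223] pointing down, gripper open.
Joint ranges: [-2.6, 2.6], [-0.5, 2.12], [-1.47, 1.34], [0.16, 2.42], [-1.27, 4.41], [0.06, 2.06], [-2.6, 2.6]. Speed limits (rad/s): [2.22, 2.22, 2.79, 2.79, 3.14, 3.14, 3.14].

INTERFACE

Orientations are given as a unit quaternion [x, y, z, w].
In Python, from bench import r gives the robot as it stands.
- The arm moves only by the tool play_rows, never from a script. Its arguments are lists of equal length, an entry for each row: "claw": the closure, from 0 (fully open) to 1 (shut); "delta_pos": the shift along the tool's x, y, z scaled (see below), a list of three; "delta_rot": the turn, a rotation vector about the tool's x, y, z scaled (see below), a list of three. A call has 1 to 8 rows; each row shifts and turns the commanded pose from where the row before left it, along the tool's axes as they then stand; what a row does not reach is not made up. The controller multiplies each number of a shift by 200 mm and each number of a turn by pi rad. A row lasts 1/10 s, in which the tool goes at most 50 mm and 8.59 degrees, less where a joint would pass 70% of its speed; a pose out of reach is approached as far as the arm can. A call with a number of a shift or a turn outside -1 to 1 is refused whole. A call with a gripper value outside its range is refused whole. The fingers move at their own pace and stop on an object; "squeeze" is the grip in N (left out, the last holds). Time passes only in rows, so rows that do not move let the fingers close. It gives the time, the measured TCP pose, the force, the opening and the grip force at its end, in the units of the state.
- r.read_state(): the state, without advancing time (a new reading comes with each control period).
- r.camera(name): name is "scene" or "top" or "wrist"; returns a dict with "pixels" (480x640x3 uint8, red, green, blue), "camera_matrix" (3x3 intrinsics, pixels), "cam_to_world" (4x4, takes a point from camera to world coordinates); the wrist camera has in their place "hand_eye" (4x4, takes a point from camera to tool coordinates, whose origin is the TCP and whose axes are the flange's). Camera axes: x right, y up, looking along -z (the intrinsics and any distortion apply to the point x, -y, -z); pixel columns grow to the right and rows downward; lengths in m; the calibration is good to about 2 mm. A picture is of the moment at which its call begins: read the wrist's pose just before it. There is no depth.
- r.close_job(): hands the job in; it is judged then, once.
The state is a dict: "time": time; "joint_positions": joint angles; "joint_vel": joint speeds; "joint_torque": joint torques, N m; "ee_pos": TCP position; "eef_rot": TCP orientation; "ft_force": force on the tool from outside, world axes, zero at the start; "torque": the same for the moment, N m; "width": finger opening in m; "grip_force": force on a finger pad.
Only numpy, scipy, OpenCV 4.12 (cv2) and the standard library are available. Lean on these libraries where they do the work, as an engineer would, in place of code of your own. Each camera call takes 0.05 s, during which the arm holds its last target. There are 200 camera calls.

TASK

Clear up after the viscosity runs: lift every measuring bob out of its sample cup and drop it upright, right to the bottom, into a free pocket of the dark grey rack, one bob to a pocket. Nest all four sample cups, emptied, into each other in one straight, upright stack standing in the round black tray. Leave the bottle, the stone block and the pipette where they are.

Things in the scene. Friction and masses are not known exactly. Their poses are not given: they have to be found in the camera images.
- cup0: tapered aluminium sample cup, open at the top, all four alike: 64 mm tall, 68 mm across the rim, 44 mm across the foot, wall 2.5 mm, inner floor 20 mm above the underside; one nested fully in another stands 20 mm higher than it. Stands upright on the bench. Origin: centre of the underside; z up along the axis
- cup1: tapered aluminium sample cup, open at the top, all four alike: 64 mm tall, 68 mm across the rim, 44 mm across the foot, wall 2.5 mm, inner floor 20 mm above the underside; one nested fully in another stands 20 mm higher than it. Stands upright on the bench. Origin: centre of the underside; z up along the axis
- cup2: tapered aluminium sample cup, open at the top, all four alike: 64 mm tall, 68 mm across the rim, 44 mm across the foot, wall 2.5 mm, inner floor 20 mm above the underside; one nested fully in another stands 20 mm higher than it. Stands upright on the bench. Origin: centre of the underside; z up along the axis
- cup3: tapered aluminium sample cup, open at the top, all four alike: 64 mm tall, 68 mm across the rim, 44 mm across the foot, wall 2.5 mm, inner floor 20 mm above the underside; one nested fully in another stands 20 mm higher than it. Stands upright on the bench. Origin: centre of the underside; z up along the axis
- bob0: steel-coloured measuring bob (spindle), 105 mm tall, some of them absent: solid body 34 mm across up to 60 mm height, then a neck 12 mm across, then a coupling 20 mm across from 75 to 105 mm height, by which it is held. Starts standing in one of the cups, on its inner floor. Origin: centre of the underside; z up along the axis to the coupling
- bob1: steel-coloured measuring bob (spindle), 105 mm tall, some of them absent: solid body 34 mm across up to 60 mm height, then a neck 12 mm across, then a coupling 20 mm across from 75 to 105 mm height, by which it is held. Starts standing in one of the cups, on its inner floor. Origin: centre of the underside; z up along the axis to the coupling
- bob2: steel-coloured measuring bob (spindle), 105 mm tall, some of them absent: solid body 34 mm across up to 60 mm height, then a neck 12 mm across, then a coupling 20 mm across from 75 to 105 mm height, by which it is held. Starts standing in one of the cups, on its inner floor. Origin: centre of the underside; z up along the axis to the coupling
- bob3: steel-coloured measuring bob (spindle), 105 mm tall, some of them absent: solid body 34 mm across up to 60 mm height, then a neck 12 mm across, then a coupling 20 mm across from 75 to 105 mm height, by which it is held. Starts standing in one of the cups, on its inner floor. Origin: centre of the underside; z up along the axis to the coupling
- rack: dark grey plastic bob rack fixed to the bench, 190 x 130 x 50 mm (x, y, z), with 2 rows (along its x) of 3 round pockets, 42 mm wide, 40 mm deep, 60 mm apart, floors 10 mm above the bench. Origin: centre of the underside
- rack_hole0 (a point): centre of the mouth of a rack pocket, at the rack's top face (50 mm above the bench), 40 mm above the pocket's floor
- rack_hole1 (a point): centre of the mouth of a rack pocket, at the rack's top face (50 mm above the bench), 40 mm above the pocket's floor
- rack_hole2 (a point): centre of the mouth of a rack pocket, at the rack's top face (50 mm above the bench), 40 mm above the pocket's floor
- rack_hole3 (a point): centre of the mouth of a rack pocket, at the rack's top face (50 mm above the bench), 40 mm above the pocket's floor
- rack_hole4 (a point): centre of the mouth of a rack pocket, at the rack's top face (50 mm above the bench), 40 mm above the pocket's floor
- rack_hole5 (a point): centre of the mouth of a rack pocket, at the rack's top face (50 mm above the bench), 40 mm above the pocket's floor
- tray: black round drip tray fixed to the bench: 80 mm across, rim 13 mm high, inside 64 mm across, inner floor 5 mm above the bench. Origin: centre of the underside
- wash_bottle: bystander: white bottle with a blue cap, 64 mm across, 140 mm tall. Origin: centre of the underside
- stone_block: bystander: grey stone cylinder, 100 mm across, 60 mm tall. Origin: centre of the underside
- pipette: bystander: pipette lying on the bench, about 240 mm long along its x, 26 mm high. Origin: underside, near mid-length
Not all that is in view belongs to the job. What is shaped like the bob2 but blue is not meant. What is shaped like the bob1 but pink is not meant.

How it is judged:
At the end, for the whole second after the job is handed in: Each bob in a rack pocket: within 10 mm of its axis, underside under 16 mm above the bench, tilt under 0.2 rad. All cups nested in the tray: within 15 mm of its centre and 7 mm of each other's axes, undersides under 75 mm high, tilt under 0.12 rad. All at rest (horizontal distance between each of cup0, cup1, cup2, cup3 and tray below 0.015 m and height (world z) of each of cup0, cup1, cup2, cup3 below 0.075 m and angle between each of cup0, cup1, cup2, cup3's own z axis and vertical below 0.12 rad and linear speed of each of cup0, cup1, cup2, cup3, bob0, bob1, bob2, bob3 below 0.02 m/s and horizontal distance between cup0 and cup1 below 0.007 m and horizontal distance between each of cup0, cup1 and cup2 below 0.007 m and horizontal distance between each of cup0, cup1, cup2 and cup3 below 0.007 m and (horizontal distance between bob0 and rack_hole0 below 0.01 m or horizontal distance between bob0 and rack_hole1 below 0.01 m or horizontal distance between bob0 and rack_hole2 below 0.01 m or horizontal distance between bob0 and rack_hole3 below 0.01 m or horizontal distance between bob0 and rack_hole4 below 0.01 m or horizontal distance between bob0 and rack_hole5 below 0.01 m) and height (world z) of each of bob0, bob1, bob2, bob3 below 0.016 m and angle between each of bob0, bob1, bob2, bob3's own z axis and vertical below 0.2 rad and (horizontal distance between bob1 and rack_hole0 below 0.01 m or horizontal distance between bob1 and rack_hole1 below 0.01 m or horizontal distance between bob1 and rack_hole2 below 0.01 m or horizontal distance between bob1 and rack_hole3 below 0.01 m or horizontal distance between bob1 and rack_hole4 below 0.01 m or horizontal distance between bob1 and rack_hole5 below 0.01 m) and (horizontal distance between bob2 and rack_hole0 below 0.01 m or horizontal distance between bob2 and rack_hole1 below 0.01 m or horizontal distance between bob2 and rack_hole2 below 0.01 m or horizontal distance between bob2 and rack_hole3 below 0.01 m or horizontal distance between bob2 and rack_hole4 below 0.01 m or horizontal distance between bob2 and rack_hole5 below 0.01 m) and (horizontal distance between bob3 and rack_hole0 below 0.01 m or horizontal distance between bob3 and rack_hole1 below 0.01 m or horizontal distance between bob3 and rack_hole2 below 0.01 m or horizontal distance between bob3 and rack_hole3 below 0.01 m or horizontal distance between bob3 and rack_hole4 below 0.01 m or horizontal distance between bob3 and rack_hole5 below 0.01 m)); the robot touches nothing.
It fails at once if the bottle is pushed more than 30 mm from its place (distance of wash_bottle from where it was at the start of the episode above 0.03 m).
It fails at once if the stone block is pushed more than 30 mm from its place (distance of stone_block from where it was at the start of the episode above 0.03 m).
It fails at once if the pipette is pushed more than 30 mm from its place (distance of pipette from where it was at the start of the episode above 0.03 m).
Of bob0, bob1, bob2, bob3 only 2 to 4 are there at a start; the rules pass over those that are not, and their reading is None.
At some moment in a run one of cup0, cup1, cup2, cup3 may be knocked a few centimetres aside while the robot is not near it.
It also fails if it takes over 200 s, if anything falls off the work surface, if the arm or the gripper's body presses on something with over 40 N, if the wrist force passes 120 N, or if a joint passes its speed limit or range.

## Working session

There is one attempt and no reset: what is moved stays moved. The work goes in short steps, Python scripts to look and compute and a tool call to move; the robot and the scene stay as the last step left them, time stands still between calls to the robot, and variables do not carry over. Pictures are saved under pics/ and viewed, at most 14 in all, crops included, and the job is handed in when it is done.

Besides the shell and the picture viewer there is one more tool, called after "Request:" as name(argument=value, ...) on one line, values as JSON. play_rows: Moves the arm, as the interface text tells. Shifts and turns lie within -1 to 1; 1 stands for 200 mm of shift or pi rad of turn. Its arguments: {"type":"object","properties":{"claw":{"type":"array"},"delta_pos":{"type":"array"},"delta_rot":{"type":"array"},"squeeze":{"type":"number"}},"required":["claw","delta_pos","delta_rot"]}

```bash
ls; mkdir -p pics; python3 - <<'E'
from bench import r
import cv2,numpy as np,pickle
s=r.read_state();print({k:np.round(v,3) for k,v in s.items()}, r.grip_point_offset)
d={}
for n in ["scene","top"]:
    c=r.camera(n);d[n]=c;cv2.imwrite(f"pics/{n}0.png",c["pixels"][:,:,::-1]);print(n,c["camera_matrix"],np.round(c["cam_to_world"],3),[k for k in c])
pickle.dump(d,open("c0.pkl","wb"))
E
```

```text
pics
{'time': np.float64(0.0), 'joint_positions': array([-1.339,  0.333, -0.065,  1.461,  0.022,  1.35 , -0.089]), 'joint_vel': array([ 0.001, -0.001,  0.   ,  0.001, -0.001,  0.   , -0.001]), 'joint_torque': array([ 1.0000e-03, -6.2324e+01,  2.5000e-02, -3.8989e+01, -6.1000e-02,
        4.0000e-02,  0.0000e+00]), 'ee_pos': array([0.157, 0.604, 0.222]), 'eef_rot': array([ 0.127,  0.992, -0.001, -0.   ]), 'ft_force': array([-0.597,  0.316,  0.016]), 'torque': array([-0.007, -0.045, -0.04 ]), 'grip_force': np.float64(0.0), 'width': np.float64(0.087)} 0.0187
scene [[447.14287737   0.         322.79521451]
 [  0.         447.14287737 241.77984369]
 [  0.           0.           1.        ]] [[ 1.60e-02 -7.34e-01  6.79e-01  1.11e+00]
 [ 1.00e+00  6.00e-03 -1.70e-02 -1.00e-03]
 [ 9.00e-03  6.79e-01  7.34e-01  6.31e-01]
 [ 0.00e+00  0.00e+00  0.00e+00  1.00e+00]] ['pixels', 'camera_matrix', 'cam_to_world']
top [[598.51813337   0.         313.83402853]
 [  0.         598.51813337 236.70294748]
 [  0.           0.           1.        ]] [[-0.018  0.999 -0.04   0.525]
 [-1.    -0.018  0.006 -0.009]
 [ 0.005  0.04   0.999  1.151]
 [ 0.     0.     0.     1.   ]] ['pixels', 'camera_matrix', 'cam_to_world']
```

View pics/scene0.png

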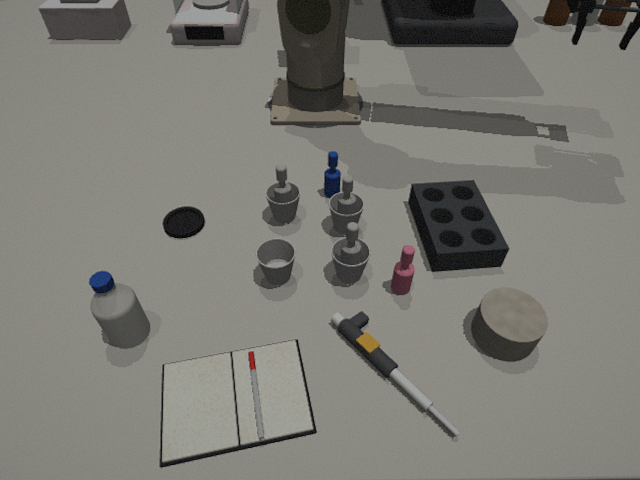

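View pics/top0.png

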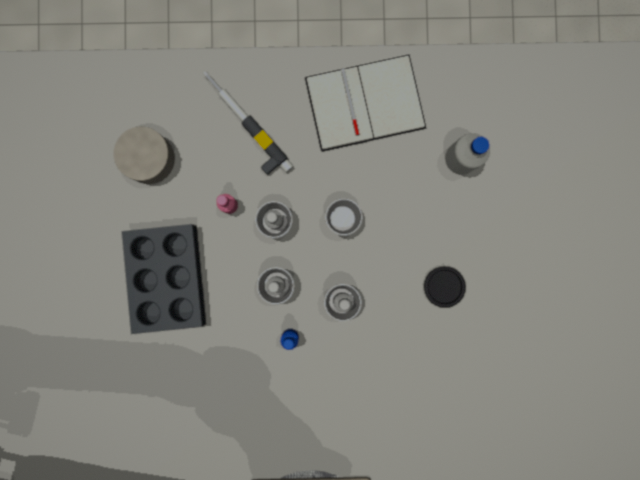

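The scene view shows four cups: three hold bobs and the one at (277,258) is empty. In the top view the cups are near (274,220), (344,218), (276,285) and (343,302), with the tray at (445,287). The rack pockets are near (143..181, 244..313), and the blue and pink decoys stand apart. I'll measure more precisely from crops.

```bash
python3 - <<'E'
import cv2,numpy as np,pickle
d=pickle.load(open("c0.pkl","rb"))
t=d["top"]["pixels"][190:350,110:480,::-1];s=d["scene"]["pixels"][145:295,150:520,::-1]
a=cv2.resize(t,None,fx=2.16,fy=2.16,interpolation=2);b=cv2.resize(s,None,fx=2.16,fy=2.16,interpolation=2)
im=np.clip(np.vstack([a[:,:799],b[:,:799]])[:600]*1.3,0,255).astype(np.uint8)
im=im[:600,:799];print(im.shape,a.shape);cv2.imwrite("pics/crop.png",im)
E
```

```text
(600, 799, 3) (346, 799, 3)
```

View pics/crop.png

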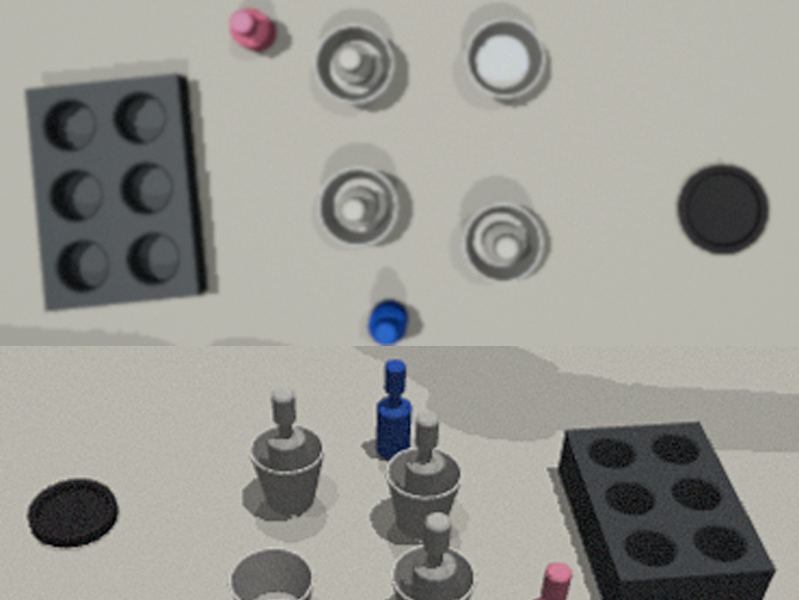

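The crop shows three bobs A, B and C and the empty cup D, with all six rack pockets free. Coupling tops in the top-view crop are at (350,60), (354,210) and (507,247), and the tray is at (722,209). Next I'll triangulate.

```bash
cat > h.py <<'E'
import numpy as np,cv2
from scipy.spatial.transform import Rotation as R
def ray(K,T,px):
    v=np.linalg.inv(K)@[px[0],px[1],1]; v=T[:3,:3]@[v[0],-v[1],-v[2]]
    return T[:3,3],v/np.linalg.norm(v)
def atz(c,px,z,T=None):
    o,v=ray(c["camera_matrix"],c["cam_to_world"] if T is None else T,px); return o+v*(z-o[2])/v[2]
def tri(rays):
    A=sum(np.eye(3)-np.outer(v,v) for o,v in rays);b=sum((np.eye(3)-np.outer(v,v))@o for o,v in rays)
    p=np.linalg.solve(A,b); return p,max(np.linalg.norm(np.cross(v,p-o)) for o,v in rays)
def proj(c,T,p):
    q=np.linalg.inv(T)@np.append(p,1); K=c["camera_matrix"]
    u=K@[q[0],-q[1],-q[2]]; return u[:2]/u[2]
def wristT(s,c):
    T=np.eye(4);T[:3,:3]=R.from_quat(s["eef_rot"]).as_matrix();T[:3,3]=s["ee_pos"];return T@c["hand_eye"]
E
python3 - <<'E'
from h import *;import pickle
d=pickle.load(open("c0.pkl","rb"))
P={"bA":((350,60),(438,521),.125),"bB":((354,210),(428,419),.125),"bC":((507,247),(284,397),.125),
"cA":((355,64),(433,577),.064),"cB":((358,206),(424,483),.064),"cC":((505,242),(286,453),.064),"cD":((507,60),(272,582),.064),
"h0":((153,258),(612,453),.05),"h1":((83,266),(676,449),.05),"h2":((146,188),(629,498),.05),"h3":((76,195),(696,494),.05),"h4":((139,118),(651,548),.05),"h5":((69,125),(721,544),.05),"tray":((722,209),(73,512),.013),"blue":((385,332),(396,366),.105),"pink":((243,22),(558,571),.105)}
for k,(a,b,z) in P.items():
    a=(110+a[0]/2.16,190+a[1]/2.16);b=(150+b[0]/2.16,145+(b[1]-346)/2.16)
    p,e=tri([ray(c["camera_matrix"],c["cam_to_world"],q) for c,q in((d["top"],a),(d["scene"],b))])
    print(k,np.round(p,3),"err",round(e,4),"top",np.round(atz(d["top"],a,z)[:2],3),"scene",np.round(atz(d["scene"],b,z)[:2],3))
E
```

```text
bA [0.601 0.058 0.118] err 0.0021 top [0.6   0.056] scene [0.607 0.059]
bB [0.481 0.057 0.118] err 0.0023 top [0.481 0.054] scene [0.489 0.059]
bC [ 0.449 -0.064  0.117] err 0.0023 top [ 0.45  -0.066] scene [ 0.46  -0.061]
cA [0.602 0.058 0.056] err 0.002 top [0.601 0.055] scene [0.608 0.059]
cB [0.481 0.058 0.046] err 0.0018 top [0.482 0.055] scene [0.501 0.058]
cC [ 0.448 -0.066  0.053] err 0.0023 top [ 0.449 -0.068] scene [ 0.461 -0.063]
cD [ 0.603 -0.071  0.053] err 0.0027 top [ 0.602 -0.073] scene [ 0.613 -0.067]
h0 [0.44  0.233 0.044] err 0.0019 top [0.44 0.23] scene [0.447 0.233]
h1 [0.435 0.293 0.044] err 0.0023 top [0.435 0.289] scene [0.441 0.293]
h2 [0.5   0.238 0.044] err 0.0012 top [0.5   0.235] scene [0.506 0.237]
h3 [0.495 0.298 0.044] err 0.0015 top [0.495 0.295] scene [0.501 0.296]
h4 [0.56  0.244 0.044] err 0.0018 top [0.559 0.241] scene [0.565 0.243]
h5 [0.555 0.304 0.043] err 0.0019 top [0.554 0.3  ] scene [0.561 0.303]
tray [ 0.47  -0.264  0.001] err 0.0012 top [ 0.471 -0.262] scene [ 0.482 -0.257]
blue [0.381 0.034 0.099] err 0.002 top [0.382 0.032] scene [0.389 0.036]
pink [0.635 0.146 0.1  ] err 0.0021 top [0.634 0.143] scene [0.64  0.147]
```

Request:
play_rows(claw=[0,0,0,0,0,0,0,0], delta_pos=[[0,0,0],[0,0,0],[-0.1,-0.17,0],[-0.1,-0.17,0],[-0.1,-0.17,0],[-0.1,-0.17,0],[-0.1,-0.17,0],[-0.1,-0.17,0]], delta_rot=[[0,0,-0.04],[0,0,-0.041],[0,0,0],[0,0,0],[0,0,0],[0,0,0],[0,0,0],[0,0,0]], squeeze=25)

```text
time: 0.9
ee_pos: [0.278, 0.3991, 0.2223]
eef_rot: [0.0, 1.0, -0.0, -0.0]
ft_force: [1.3, 0.4, -0.2]
width: 0.087
grip_force: 0.0
```

Request:
play_rows(claw=[0,0,0,0,0,0,0,0], delta_pos=[[-0.1,-0.17,0],[-0.1,-0.17,0],[-0.1,-0.17,0],[-0.1,-0.17,0],[-0.1,-0.17,0],[-0.1,-0.17,0],[-0.1,-0.17,0],[-0.1,-0.17,0]], delta_rot=[[0,0,0],[0,0,0],[0,0,0],[0,0,0],[0,0,0],[0,0,0],[0,0,0],[0,0,0]])

```text
time: 1.7
ee_pos: [0.4377, 0.1272, 0.2224]
eef_rot: [0.0, 1.0, 0.0, -0.0]
ft_force: [0.1, -0.1, -0.2]
width: 0.0869
grip_force: 0.0
```

```bash
cat >> h.py <<'E'
def snap(name):
    from bench import r; import pickle
    s=r.read_state();c=r.camera("wrist");T=wristT(s,c);pickle.dump((s,c,T),open(f"{name}.pkl","wb"))
    cv2.imwrite(f"pics/{name}.png",c["pixels"][:,:,::-1]);return s,c,T
E
python3 - <<'E'
from h import *
s,c,T=snap("w1")
print(s["ee_pos"],np.round(s["joint_positions"],2),np.round(T,3),c["camera_matrix"],np.round(c["hand_eye"],3),c.keys())
for p in ([.481,.057,.125],[.601,.057,.125],[.449,-.065,.125],[.44,.232,.05],[.5,.237,.05],[.56,.243,.05]):print(p,proj(c,T,np.array(p)).round(1))
E
```

```text
[0.43774467 0.12715344 0.22243767] [-0.76 -0.06  0.37  1.9   0.02  1.3   1.17] [[ 0.001 -0.961 -0.277  0.362]
 [ 1.     0.001  0.     0.128]
 [-0.    -0.277  0.961  0.385]
 [ 0.     0.     0.     1.   ]] [[358.92872083   0.         316.94612499]
 [  0.         358.92872083 238.07874759]
 [  0.           0.           1.        ]] [[-0.001  0.961  0.277  0.075]
 [ 1.     0.001  0.001  0.001]
 [ 0.     0.277 -0.961 -0.162]
 [ 0.     0.     0.     1.   ]] dict_keys(['pixels', 'camera_matrix', 'hand_eye'])
[0.481, 0.057, 0.125] [227.4 291.6]
[0.601, 0.057, 0.125] [236.9 417. ]
[0.449, -0.065, 0.125] [ 64.4 253.1]
[0.44, 0.232, 0.05] [426.3 219. ]
[0.5, 0.237, 0.05] [426.3 277.4]
[0.56, 0.243, 0.05] [427.2 330.6]
```

View pics/w1.png

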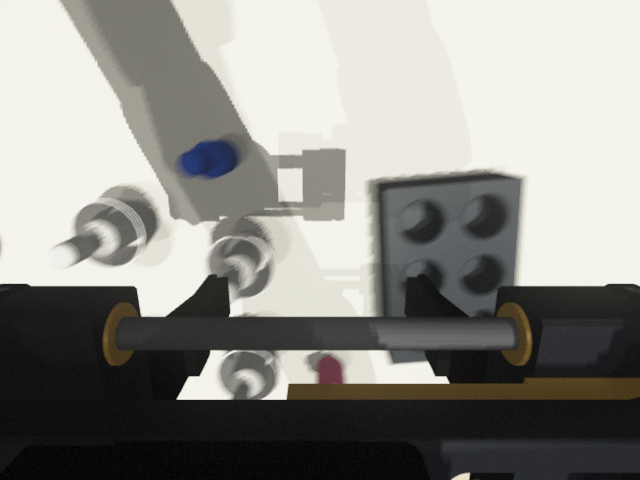

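The wrist view shows bob C's top at (64,255) and pocket h0 at (421,221); bob B is partly hidden by the fingers, and the image is motion-blurred. I'll back off 50 mm, rise and let the arm settle.

Request:
play_rows(claw=[0,0,0,0,0], delta_pos=[[0.15,0,-0.15],[0.1,0,-0.15],[0,0,0],[0,0,0],[0,0,0]], delta_rot=[[0,0,0],[0,0,0],[0,0,0],[0,0,0],[0,0,0]])

```text
time: 2.25
ee_pos: [0.3872, 0.1286, 0.2816]
eef_rot: [0.0, 1.0, -0.0, -0.001]
ft_force: [0.9, 0.1, 0.2]
width: 0.0866
grip_force: 0.0
```

```bash
python3 - <<'E'
from h import *
s,c,T=snap("w2")
print(s["ee_pos"],np.abs(s["joint_vel"]).max())
im=c["pixels"][90:330,20:560,::-1]
cv2.imwrite("pics/w2c.png",cv2.resize((im*.8).astype(np.uint8),None,fx=1.48,fy=1.48,interpolation=2))
for p in ([.481,.057,.125],[.601,.057,.125],[.449,-.065,.125],[.44,.232,.05],[.5,.237,.05],[.56,.243,.05]):print(p,proj(c,T,np.array(p)).round(1))
E
```

```text
[0.38720624 0.12863776 0.28164547] 0.010987633528382315
[0.481, 0.057, 0.125] [244.1 313.7]
[0.601, 0.057, 0.125] [250.4 414.3]
[0.449, -0.065, 0.125] [115.1 283.6]
[0.44, 0.232, 0.05] [406.5 250.3]
[0.5, 0.237, 0.05] [407.3 298. ]
[0.56, 0.243, 0.05] [408.8 342. ]
```

View pics/w2c.png

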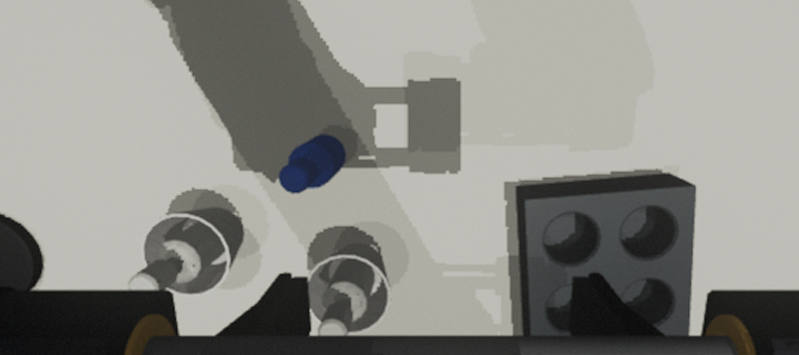

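Settled view: B's top is at (246,312), C's at (117,283) and h0 at (406,251). All agree with the triangulation within about 1.5 mm, so I'll go grasp B.

Request:
play_rows(claw=[0,0,0,0,0,0], delta_pos=[[-0.116,-0.088,0.16],[-0.116,-0.088,0.16],[-0.116,-0.088,0.16],[-0.116,-0.088,0.16],[0,0,0],[0,0,0]], delta_rot=[[0,0,0],[0,0,0],[0,0,0],[0,0,0],[0,0,0],[0,0,0]])

```text
time: 2.9
ee_pos: [0.4795, 0.0578, 0.1533]
eef_rot: [0.001, 1.0, -0.001, -0.001]
ft_force: [0.3, 1.2, 0.5]
width: 0.0869
grip_force: 0.0
```

Request:
play_rows(claw=[0,0,0,0,0.9,0.9,0.9,0.9], delta_pos=[[0,0,0.1],[0,0,0.11],[0,0,0.1],[0,0,0],[0,0,0],[0,0,0],[0,0,0],[0,0,0]], delta_rot=[[0,0,0],[0,0,0],[0,0,0],[0,0,0],[0,0,0],[0,0,0],[0,0,0],[0,0,0]], squeeze=25)

```text
time: 3.7
ee_pos: [0.4806, 0.0586, 0.0933]
eef_rot: [0.0, 1.0, 0.0, 0.001]
ft_force: [-0.6, 0.3, -0.4]
width: 0.0628
grip_force: 0.0
```

Request:
play_rows(claw=[1,1,1,1,1,1,1,1], delta_pos=[[0,0,0],[0,0,0],[0,0,0],[0,0,0],[0,0,0],[0,0,0],[0,0,0],[0,0,0]], delta_rot=[[0,0,0],[0,0,0],[0,0,0],[0,0,0],[0,0,0],[0,0,0],[0,0,0],[0,0,0]], squeeze=25)

```text
time: 4.5
ee_pos: [0.4801, 0.0583, 0.0925]
eef_rot: [0.0, 1.0, 0.0, -0.0]
ft_force: [1.1, -0.2, -1.4]
width: 0.0192
grip_force: 25.0
```

Request:
play_rows(claw=[1,1,1,1,1,1,1], delta_pos=[[0,0,0],[0,0,0],[0,0,-0.05],[0,0,-0.1],[0,0,-0.15],[0,0,-0.2],[0,0,0]], delta_rot=[[0,0,0],[0,0,0],[0,0,0],[0,0,0],[0,0,0],[0,0,0],[0,0,0]])

```text
time: 5.2
ee_pos: [0.4828, 0.0587, 0.198]
eef_rot: [0.0, 1.0, 0.002, 0.004]
ft_force: [-0.4, -0.5, -1.5]
width: 0.0192
grip_force: 25.0
```

Request:
play_rows(claw=[1,1,1,1,1,1,1,1], delta_pos=[[-0.02,0.179,0],[-0.02,0.179,0],[-0.02,0.179,0],[-0.02,0.179,0],[-0.02,0.179,0],[0,0,0.15],[0,0,0.1],[0,0,0]], delta_rot=[[0,0,0],[0,0,0],[0,0,0],[0,0,0],[0,0,0],[0,0,0],[0,0,0],[0,0,0]])

```text
time: 6.0
ee_pos: [0.4985, 0.2366, 0.14]
eef_rot: [-0.0, 1.0, -0.001, -0.002]
ft_force: [0.1, -1.1, -1.1]
width: 0.0192
grip_force: 25.0
```

Request:
play_rows(claw=[1,1], delta_pos=[[0,0,0],[0,0,0]], delta_rot=[[0,0,0],[0,0,0]])

```text
time: 6.2
ee_pos: [0.501, 0.2375, 0.1441]
eef_rot: [0.0, 1.0, 0.001, 0.001]
ft_force: [0.4, 0.6, -1.3]
width: 0.0191
grip_force: 25.0
```

```bash
python3 - <<'E'
from h import *
from bench import r
import pickle
s,c,T=snap("w3")
print(s["ee_pos"],s["eef_rot"].round(4))
t=r.camera("top");sc=r.camera("scene");pickle.dump((t,sc),open("c1.pkl","wb"))
u=s["ee_pos"]-[0,0,.0725];
for o in ([0,0,.105],[0,0,0]):print(proj(t,t["cam_to_world"],u+o).round(1),proj(sc,sc["cam_to_world"],u+o).round(1),proj(c,T,u+o).round(1))
h=np.array([.5,.237,.05]);print(proj(t,t["cam_to_world"],h).round(1),proj(sc,sc["cam_to_world"],h).round(1))
a=cv2.resize(t["pixels"][215:345,110:240],None,fx=3,fy=3,interpolation=2)
b=cv2.resize(sc["pixels"][110:240,400:530],None,fx=3,fy=3,interpolation=2)
cv2.imwrite("pics/p3.png",np.hstack([a,b])[:,:,::-1])
E
```

```text
[0.50095781 0.23746616 0.14406434] [4.e-04 1.e+00 6.e-04 9.e-04]
[158.9 278.3] [456.5 159. ] [316.1 328.2]
[173.7 276.6] [443.6 205.2] [316.3 248.7]
[176.6 276.8] [440.8 213.3]
```

View pics/p3.png

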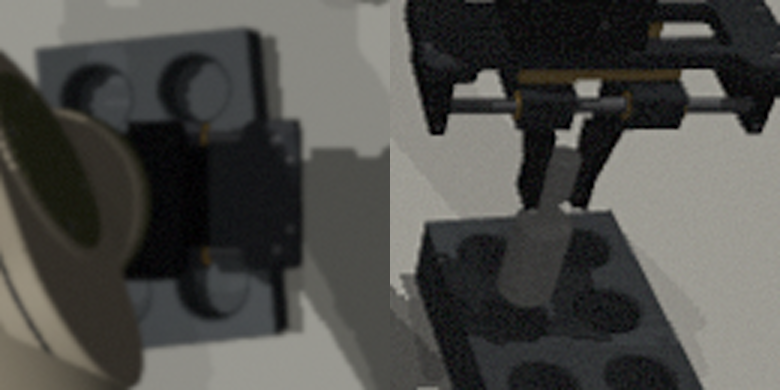

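The scene crop shows the bob hanging over the middle pocket, its underside at about (445,207). It looks about 2 mm too far in +y, so I'll check in the wrist view.

```bash
python3 - <<'E'
import cv2
im=cv2.imread("pics/w3.png");cv2.imwrite("pics/w3c.png",cv2.resize(im[150:340,210:430],None,fx=3,fy=3,interpolation=2))
E
```

```text
(no output)
```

View pics/w3c.png

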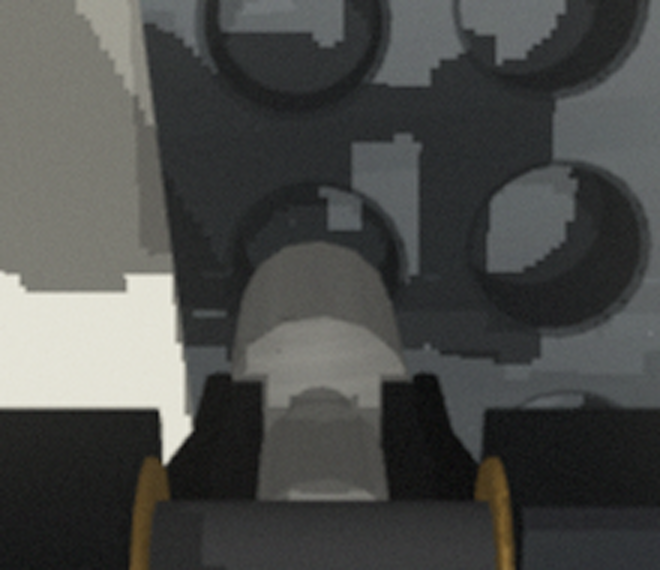

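In the wrist view pocket h2 is centred at about column 319 in the crop, and the bob axis is also at 319. Well aligned, so I'll lower it.

Request:
play_rows(claw=[1,1,1,1,1], delta_pos=[[0,-0.004,0.05],[0,0,0.05],[0,0,0.05],[0,0,0],[0,0,0]], delta_rot=[[0,0,0],[0,0,0],[0,0,0],[0,0,0],[0,0,0]])

```text
time: 6.85
ee_pos: [0.5, 0.2364, 0.1121]
eef_rot: [0.0, 1.0, -0.0, -0.0]
ft_force: [-0.4, -0.3, -0.9]
width: 0.0189
grip_force: 25.0
```

Request:
play_rows(claw=[1,1,1,1,0.5,0.5,0.5,0.5], delta_pos=[[0,0,0.05],[0,0,0.05],[0,0,0.035],[0,0,0],[0,0,0],[0,0,0],[0,0,0],[0,0,0]], delta_rot=[[0,0,0],[0,0,0],[0,0,0],[0,0,0],[0,0,0],[0,0,0],[0,0,0],[0,0,0]])

```text
time: 7.65
ee_pos: [0.5004, 0.2367, 0.0859]
eef_rot: [0.0, 1.0, 0.0, 0.0]
ft_force: [0.1, 0.8, 0.1]
width: 0.0409
grip_force: 0.0
```

Request:
play_rows(claw=[0.4,0.4,0.4,0.4,0.4,0.4,0.4,0.4], delta_pos=[[0,0,-0.15],[0,0,-0.2],[-0.1,-0.179,0],[-0.1,-0.179,0],[-0.1,-0.179,0],[-0.1,-0.179,0],[-0.098,-0.179,0],[0,0,0]], delta_rot=[[0,0,0],[0,0,0],[0,0,0],[0,0,0],[0,0,0],[0,0,0],[0,0,0],[0,0,0]])

```text
time: 8.45
ee_pos: [0.6016, 0.0505, 0.156]
eef_rot: [0.004, 1.0, -0.002, 0.001]
ft_force: [-0.7, -0.4, -0.9]
width: 0.052
grip_force: 0.0
```

```bash
cat > chk.py <<'E'
from h import *
from bench import r
import pickle
d=pickle.load(open("c0.pkl","rb"));O={"cA":(.601,.057,.05),"cB":(.481,.057,.05),"cC":(.449,-.066,.05),"cD":(.602,-.072,.05),"h0":(.44,.232,.05),"h2":(.5,.237,.05),"h4":(.56,.243,.05),"tray":(.47,-.264,.01)}
for n in("top","scene"):
    c=r.camera(n)
    for k,p in O.items():
        u=proj(c,c["cam_to_world"],np.array(p)).astype(int);sl=np.s_[u[1]-22:u[1]+22,u[0]-22:u[0]+22]
        print(n,k,round(float(np.abs(c["pixels"][sl].astype(int)-d[n]["pixels"][sl]).mean()),1),end=" ")
    d2=c;pickle.dump(c,open(n+"_now.pkl","wb"));print()
s=r.read_state();print(s["time"],s["ee_pos"].round(4),s["eef_rot"].round(3),s["joint_positions"].round(2))
E
python3 chk.py
```

```text
top cA 26.3 top cB 22.6 top cC 33.3 top cD 41.5 top h0 5.4 top h2 15.4 top h4 5.4 top tray 5.2 
scene cA 17.0 scene cB 21.4 scene cC 27.7 scene cD 18.7 scene h0 29.3 scene h2 15.0 scene h4 9.0 scene tray 10.3 
8.55 [0.6    0.0564 0.1555] [ 0.001  1.    -0.     0.   ] [-0.56  0.35  0.49  1.63 -0.17  1.2   1.53]
```

Request:
play_rows(claw=[0.4,0.4,0.4,0.4,1,1,1,1], delta_pos=[[0,0.002,0.1],[0,0.003,0.11],[0,0,0.1],[0,0,0],[0,0,0],[0,0,0],[0,0,0],[0,0,0]], delta_rot=[[0,0,0],[0,0,0],[0,0,0],[0,0,0],[0,0,0],[0,0,0],[0,0,0],[0,0,0]])

```text
time: 9.35
ee_pos: [0.6002, 0.0587, 0.0944]
eef_rot: [0.0, 1.0, 0.0, 0.001]
ft_force: [0.0, -0.6, -0.5]
width: 0.0281
grip_force: 0.0
```

Request:
play_rows(claw=[1,1,1,1,1,1,1,1], delta_pos=[[0,0,0],[0,0,0],[0,0,0],[0,0,0],[0,0,-0.05],[0,0,-0.1],[0,0,-0.15],[0,0,-0.2]], delta_rot=[[0,0,0],[0,0,0],[0,0,0],[0,0,0],[0,0,0],[0,0,0],[0,0,0],[0,0,0]])

```text
time: 10.15
ee_pos: [0.5984, 0.0585, 0.1935]
eef_rot: [0.0, 1.0, -0.0, -0.002]
ft_force: [1.0, 0.5, -1.2]
width: 0.0194
grip_force: 25.0
```

Request:
play_rows(claw=[1,1,1,1,1,1,1,1], delta_pos=[[0.04,0.184,0],[0.04,0.184,0],[0.04,0.184,0],[0.04,0.184,0],[0.04,0.184,0],[0,0,0.1],[0,0,0.12],[0,0,0]], delta_rot=[[0,0,0],[0,0,0],[0,0,0],[0,0,0],[0,0,0],[0,0,0],[0,0,0],[0,0,0]])

```text
time: 10.95
ee_pos: [0.5578, 0.2421, 0.1467]
eef_rot: [-0.0, 1.0, -0.001, -0.002]
ft_force: [-0.2, -0.7, -1.6]
width: 0.0193
grip_force: 25.0
```

Request:
play_rows(claw=[1,1], delta_pos=[[0,0,0],[0,0,0]], delta_rot=[[0,0,0],[0,0,0]])

```text
time: 11.15
ee_pos: [0.5605, 0.2425, 0.1511]
eef_rot: [0.0, 1.0, 0.0, 0.001]
ft_force: [0.3, -0.4, -0.9]
width: 0.0197
grip_force: 25.0
```

Request:
play_rows(claw=[1,1,1,1,1,1], delta_pos=[[0,0,0.06],[0,0,0.06],[0,0,0.05],[0,0,0.03],[0,0,0],[0,0,0]], delta_rot=[[0,0,0],[0,0,0],[0,0,0],[0,0,0],[0,0,0],[0,0,0]])

```text
time: 11.75
ee_pos: [0.5599, 0.2425, 0.1095]
eef_rot: [0.0, 1.0, -0.0, -0.0]
ft_force: [0.5, -0.4, -0.7]
width: 0.0191
grip_force: 25.0
```

Request:
play_rows(claw=[1,1,1,1,0.5,0.5,0.5,0.5], delta_pos=[[0,0,0.05],[0,0,0.05],[0,0,0.015],[0,0,0],[0,0,0],[0,0,0],[0,0,0],[0,0,0]], delta_rot=[[0,0,0],[0,0,0],[0,0,0],[0,0,0],[0,0,0],[0,0,0],[0,0,0],[0,0,0]])

```text
time: 12.55
ee_pos: [0.56, 0.2426, 0.0869]
eef_rot: [0.0, 1.0, 0.0, 0.0]
ft_force: [-0.3, 0.1, -0.2]
width: 0.0406
grip_force: 0.0
```

Request:
play_rows(claw=[0.4,0.4,0.4], delta_pos=[[0,0,-0.15],[0,0,-0.25],[0,0,0]], delta_rot=[[0,0,0],[0,0,0],[0,0,0]])

```text
time: 12.85
ee_pos: [0.563, 0.2436, 0.1734]
eef_rot: [0.0, 1.0, 0.003, 0.004]
ft_force: [0.9, -0.0, -0.4]
width: 0.0514
grip_force: 0.0
```

```bash
python3 chk.py; python3 - <<'E'
import pickle,cv2,numpy as np
t=pickle.load(open("top_now.pkl","rb"))["pixels"];cv2.imwrite("pics/t4.png",cv2.resize(t[180:360,110:480,::-1],None,fx=2.16,fy=2.16,interpolation=2))
E
```

```text
top cA 23.2 top cB 31.6 top cC 10.6 top cD 11.0 top h0 5.7 top h2 27.5 top h4 51.7 top tray 7.0 
scene cA 22.3 scene cB 25.7 scene cC 10.9 scene cD 11.2 scene h0 19.8 scene h2 16.6 scene h4 16.9 scene tray 10.1 
12.95 [0.5606 0.2429 0.168 ] [0.    1.    0.001 0.001] [-0.8   0.34  0.4   1.6  -0.14  1.23  1.19]
```

View pics/t4.png

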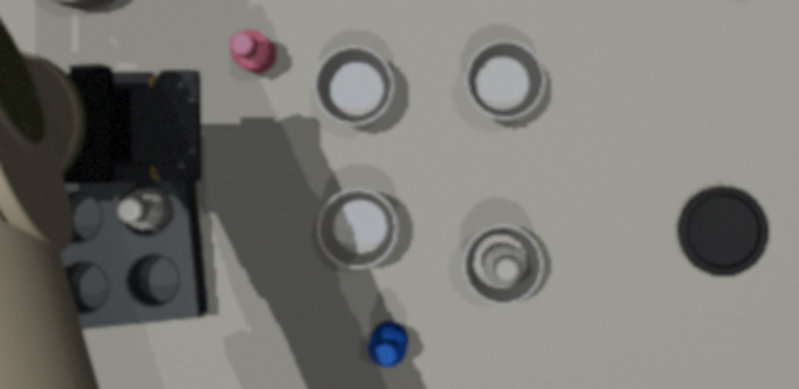

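A, B and D are empty and have not moved, bob B stands in pocket h2, and C is unmoved at (505,264). Next is bob C.

Request:
play_rows(claw=[0.4,0.4,0.4,0.4,0.4,0.4,0.4,0.4], delta_pos=[[0.07,-0.1925,0],[0.07,-0.1925,0],[0.07,-0.1925,0],[0.07,-0.1925,0],[0.07,-0.1925,0],[0.07,-0.1925,0],[0.07,-0.1925,0],[0.07,-0.1925,0]], delta_rot=[[0,0,0],[0,0,0],[0,0,0],[0,0,0],[0,0,0],[0,0,0],[0,0,0],[0,0,0]])

```text
time: 13.75
ee_pos: [0.4463, -0.0667, 0.1655]
eef_rot: [-0.0, 1.0, 0.0, -0.001]
ft_force: [0.4, -1.1, -0.1]
width: 0.0519
grip_force: 0.0
```

Request:
play_rows(claw=[0.4,0.4,0.4], delta_pos=[[0,0,0],[0,0,0],[0,0,0]], delta_rot=[[0,0,0],[0,0,0],[0,0,0]])

```text
time: 14.05
ee_pos: [0.4477, -0.0643, 0.166]
eef_rot: [-0.001, 1.0, 0.0, -0.0]
ft_force: [-0.3, -0.1, 1.4]
width: 0.0524
grip_force: 0.0
```

Down 73 mm to 0.093.

Request:
play_rows(claw=[0.4,0.4,0.4,0.4,1,1,1,1], delta_pos=[[0,0,0.12],[0,0,0.13],[0,0,0.115],[0,0,0],[0,0,0],[0,0,0],[0,0,0],[0,0,0]], delta_rot=[[0,0,0],[0,0,0],[0,0,0],[0,0,0],[0,0,0],[0,0,0],[0,0,0],[0,0,0]])

```text
time: 14.85
ee_pos: [0.4482, -0.0653, 0.0942]
eef_rot: [0.0, 1.0, 0.0, 0.001]
ft_force: [0.0, 0.2, 1.5]
width: 0.0283
grip_force: 0.0
```

Request:
play_rows(claw=[1,1,1,1,1,1,1,1], delta_pos=[[0,0,0],[0,0,0],[0,0,0],[0,0,0],[0,0,-0.05],[0,0,-0.1],[0,0,-0.15],[0,0,-0.2]], delta_rot=[[0,0,0],[0,0,0],[0,0,0],[0,0,0],[0,0,0],[0,0,0],[0,0,0],[0,0,0]])

```text
time: 15.65
ee_pos: [0.4463, -0.0658, 0.1938]
eef_rot: [0.0, 1.0, -0.0, -0.002]
ft_force: [0.7, 1.1, -1.3]
width: 0.0193
grip_force: 25.0
```

Request:
play_rows(claw=[1,1,1,1,1,1,1,1], delta_pos=[[0.005,0.1855,0],[0.005,0.1855,0],[0.005,0.1855,0],[0.005,0.1855,0],[0.005,0.1855,0],[0.005,0.1855,0],[0.005,0.1855,0],[0.005,0.1855,0]], delta_rot=[[0,0,0],[0,0,0],[0,0,0],[0,0,0],[0,0,0],[0,0,0],[0,0,0],[0,0,0]])

```text
time: 16.45
ee_pos: [0.4394, 0.2325, 0.1938]
eef_rot: [0.0, 1.0, -0.0, -0.0]
ft_force: [0.8, -0.8, 0.1]
width: 0.0195
grip_force: 25.0
```

Request:
play_rows(claw=[1,1,1,1,1], delta_pos=[[0,0,0.1],[0,0,0.12],[0,0,0],[0,0,0],[0,0,0]], delta_rot=[[0,0,0],[0,0,0],[0,0,0],[0,0,0],[0,0,0]])

```text
time: 16.95
ee_pos: [0.4404, 0.2314, 0.151]
eef_rot: [0.0, 1.0, 0.0, 0.001]
ft_force: [-0.1, 0.5, -1.2]
width: 0.0191
grip_force: 25.0
```

Request:
play_rows(claw=[1,1,1,1,1,1], delta_pos=[[0,0,0.06],[0,0,0.06],[0,0,0.05],[0,0,0.03],[0,0,0],[0,0,0]], delta_rot=[[0,0,0],[0,0,0],[0,0,0],[0,0,0],[0,0,0],[0,0,0]])

```text
time: 17.55
ee_pos: [0.4399, 0.2313, 0.1095]
eef_rot: [0.0, 1.0, -0.0, -0.0]
ft_force: [0.4, 0.4, -1.1]
width: 0.0193
grip_force: 25.0
```

Request:
play_rows(claw=[1,1,1,1,0.5,0.5,0.5,0.5], delta_pos=[[0,0,0.05],[0,0,0.05],[0,0,0.015],[0,0,0],[0,0,0],[0,0,0],[0,0,0],[0,0,0]], delta_rot=[[0,0,0],[0,0,0],[0,0,0],[0,0,0],[0,0,0],[0,0,0],[0,0,0],[0,0,0]])

```text
time: 18.35
ee_pos: [0.44, 0.2315, 0.0868]
eef_rot: [0.0, 1.0, 0.0, 0.0]
ft_force: [0.0, 0.7, -0.3]
width: 0.0403
grip_force: 0.0
```

Request:
play_rows(claw=[0,0,0,0,0], delta_pos=[[0,0,-0.15],[0,0,-0.25],[0,0,-0.2],[0,0,0],[0,0,0]], delta_rot=[[0,0,0],[0,0,0],[0,0,0],[0,0,0],[0,0,0]])

```text
time: 18.85
ee_pos: [0.4402, 0.2317, 0.2074]
eef_rot: [0.0, 1.0, 0.001, 0.001]
ft_force: [0.5, 0.0, -0.8]
width: 0.0756
grip_force: 0.0
```

```bash
python3 chk.py; python3 - <<'E'
import pickle,cv2,numpy as np
t=pickle.load(open("top_now.pkl","rb"))["pixels"][190:330,110:480];s=pickle.load(open("scene_now.pkl","rb"))["pixels"][160:290,150:520]
cv2.imwrite("pics/t5.png",cv2.resize(np.vstack([t,s])[:,:,::-1],None,fx=2.16,fy=2.16,interpolation=2))
E
```

```text
top cA 20.6 top cB 23.0 top cC 18.6 top cD 9.0 top h0 36.4 top h2 13.5 top h4 12.7 top tray 5.7 
scene cA 14.8 scene cB 20.9 scene cC 11.7 scene cD 3.3 scene h0 21.2 scene h2 18.8 scene h4 16.0 scene tray 4.6 
18.95 [0.4392 0.2311 0.2055] [ 0.     1.    -0.    -0.001] [-0.86  0.05  0.29  1.83 -0.02  1.26  1.01]
```

View pics/t5.png

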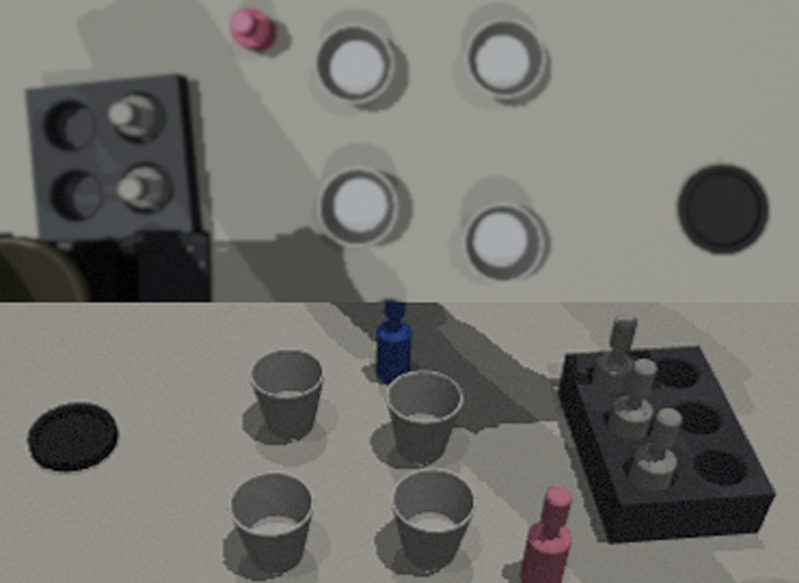

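All three bobs are seated in the rack, the four cups are empty and unmoved, and the tray is at (722,209). Now the cups, starting with C.

Request:
play_rows(claw=[0,0,0,0,0,0,0,0], delta_pos=[[-0.0055,-0.186,0],[-0.0055,-0.186,0],[-0.0055,-0.186,0],[-0.0055,-0.186,0],[-0.0055,-0.186,0],[-0.0055,-0.186,0],[-0.0055,-0.186,0],[-0.0055,-0.186,0]], delta_rot=[[0,0,0],[0,0,0],[0,0,0],[0,0,0],[0,0,0],[0,0,0],[0,0,0],[0,0,0]])

```text
time: 19.75
ee_pos: [0.4476, -0.0677, 0.2053]
eef_rot: [0.0, 1.0, -0.0, -0.001]
ft_force: [-0.1, -0.6, 0.4]
width: 0.0869
grip_force: 0.0
```

Request:
play_rows(claw=[0,0,0,0,0,0], delta_pos=[[0,0,0.15],[0,0,0.2],[0,0,0.2],[0,0,0],[0,0,0],[0,0,0]], delta_rot=[[0,0,0],[0,0,0],[0,0,0],[0,0,0],[0,0,0],[0,0,0]])

```text
time: 20.35
ee_pos: [0.4495, -0.0663, 0.0981]
eef_rot: [0.0, 1.0, 0.0, 0.001]
ft_force: [0.0, 0.0, 0.2]
width: 0.087
grip_force: 0.0
```

Request:
play_rows(claw=[0,0,0,0,0.6,0.6,0.6,0.6], delta_pos=[[0,0,0.1],[0,0,0.1],[0,0,0.075],[0,0,0],[0,0,0],[0,0,0],[0,0,0],[0,0,0]], delta_rot=[[0,0,0],[0,0,0],[0,0,0],[0,0,0],[0,0,0],[0,0,0],[0,0,0],[0,0,0]], squeeze=20)

```text
time: 21.15
ee_pos: [0.4494, -0.0659, 0.0425]
eef_rot: [0.0, 1.0, 0.0, 0.001]
ft_force: [-0.8, 1.5, 7.4]
width: 0.0667
grip_force: 22.6
```

Request:
play_rows(claw=[0.6,0.6,0.6,0.6,0.6,0.6,0.6], delta_pos=[[0,0,0],[0,0,0],[0,0,-0.05],[0,0,-0.1],[0,0,-0.15],[0,0,-0.2],[0,0,0]], delta_rot=[[0,0,0],[0,0,0],[0,0,0],[0,0,0],[0,0,0],[0,0,0],[0,0,0]])

```text
time: 21.85
ee_pos: [0.4511, -0.0667, 0.1464]
eef_rot: [0.001, 1.0, 0.001, 0.004]
ft_force: [0.7, 0.1, -1.7]
width: 0.0662
grip_force: 22.7
```

Request:
play_rows(claw=[0.6,0.6,0.6,0.6,0.6,0.6,0.6,0.6], delta_pos=[[-0.0207,-0.1967,0],[-0.0207,-0.1967,0],[-0.0207,-0.1967,0],[-0.0207,-0.1967,0],[-0.0207,-0.1967,0],[0,0,0.1],[0,0,0.1],[0,0,0]], delta_rot=[[0,0,0],[0,0,0],[0,0,0],[0,0,0],[0,0,0],[0,0,0],[0,0,0],[0,0,0]])

```text
time: 22.65
ee_pos: [0.4672, -0.2624, 0.0992]
eef_rot: [0.001, 1.0, 0.001, -0.002]
ft_force: [-2.1, 0.4, -2.4]
width: 0.0664
grip_force: 22.8
```

Request:
play_rows(claw=[0.6,0.6,0.6], delta_pos=[[0,0,0],[0,0,0],[0,0,0]], delta_rot=[[0,0,0],[0,0,0],[0,0,0]])

```text
time: 22.95
ee_pos: [0.4697, -0.2629, 0.1025]
eef_rot: [-0.0, 1.0, -0.0, 0.001]
ft_force: [0.0, -0.7, -1.5]
width: 0.0664
grip_force: 22.9
```

```bash
python3 chk.py; python3 - <<'E'
import pickle,cv2,numpy as np
from h import *
s,c,T=snap("w6")
sc=pickle.load(open("scene_now.pkl","rb"));sp=sc["pixels"][160:330,110:360]
print("tray scene",proj(sc,sc["cam_to_world"],np.array([.47,-.263,.013])),proj(c,T,np.array([.47,-.263,.013])),"cup foot",proj(sc,sc["cam_to_world"],s["ee_pos"]-[0,0,.043]),proj(c,T,s["ee_pos"]-[0,0,.043]))
a=cv2.resize(sp[:170,:250],(500,340),interpolation=2);b=c["pixels"][120:460:1,170:470]
cv2.imwrite("pics/t6.png",np.hstack([a,b[:340]])[:,:,::-1])
E
```

```text
top cA 18.2 top cB 17.5 top cC 22.4 top cD 6.7 top h0 15.3 top h2 14.4 top h4 15.1 top tray 32.5 
scene cA 19.1 scene cB 16.9 scene cC 40.9 scene cD 8.2 scene h0 27.6 scene h2 22.8 scene h4 17.9 scene tray 24.9 
23.05 [ 0.4696 -0.2629  0.1022] [-0.     1.    -0.     0.001] [-0.26  0.31  0.8   1.87 -0.25  1.07  2.21]
tray scene [182.19089092 217.5051196 ] [316.35318774 242.22368021] cup foot [176.88309717 199.85857551] [316.33199706 263.60632656]
```

View pics/t6.png

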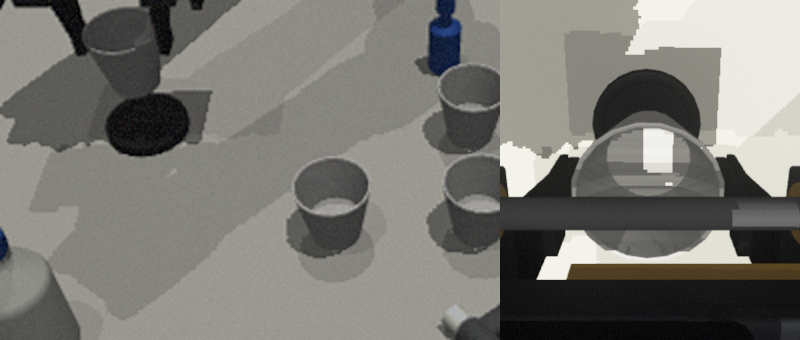

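The cup hangs upright. In the wrist view the tray centre is at column about 316.5 and the cup at about 317.5, so they are aligned. Lowering it.

Request:
play_rows(claw=[0.6,0.6,0.6,0.6,0.6,0.6], delta_pos=[[0,0,0.1],[0,0,0.08],[0,0,0.05],[0,0,0.03],[0,0,0],[0,0,0]], delta_rot=[[0,0,0],[0,0,0],[0,0,0],[0,0,0],[0,0,0],[0,0,0]])

```text
time: 23.7
ee_pos: [0.4695, -0.2632, 0.05]
eef_rot: [0.0, 1.0, -0.0, 0.0]
ft_force: [-0.9, 0.0, -0.8]
width: 0.0664
grip_force: 22.9
```

Request:
play_rows(claw=[0,0,0,0,0,0,0], delta_pos=[[0,0,0],[0,0,0],[0,0,0],[0,0,0],[0,0,-0.1],[0,0,-0.2],[0,0,-0.25]], delta_rot=[[0,0,0],[0,0,0],[0,0,0],[0,0,0],[0,0,0],[0,0,0],[0,0,0]])

```text
time: 24.4
ee_pos: [0.468, -0.2625, 0.1596]
eef_rot: [0.0, 1.0, 0.0, -0.002]
ft_force: [1.5, -0.7, 0.1]
width: 0.0868
grip_force: 0.0
```

```bash
python3 chk.py
```

```text
top cA 18.5 top cB 17.8 top cC 23.5 top cD 6.9 top h0 15.4 top h2 14.6 top h4 15.2 top tray 29.7 
scene cA 16.8 scene cB 15.5 scene cC 38.3 scene cD 6.8 scene h0 25.8 scene h2 21.5 scene h4 16.9 scene tray 31.0 
24.5 [ 0.4718 -0.2649  0.1654] [ 0.001  1.    -0.001  0.004] [-0.3   0.22  0.83  1.8  -0.18  1.18  2.16]
```

Request:
play_rows(claw=[0,0,0,0,0,0,0,0], delta_pos=[[-0.111,0.1595,0],[-0.111,0.1595,0],[-0.111,0.1595,0],[-0.111,0.1595,0],[-0.111,0.1595,0],[-0.111,0.1595,0],[0,0,0.1],[0,0,0.15]], delta_rot=[[0,0,0],[0,0,0],[0,0,0],[0,0,0],[0,0,0],[0,0,0],[0,0,0],[0,0,0]])

```text
time: 25.3
ee_pos: [0.6041, -0.0702, 0.1099]
eef_rot: [-0.001, 1.0, 0.0, 0.001]
ft_force: [-0.1, 0.1, -1.4]
width: 0.0873
grip_force: 0.0
```

Request:
play_rows(claw=[0,0,0], delta_pos=[[0,0,0],[0,0,0],[0,0,0]], delta_rot=[[0,0,0],[0,0,0],[0,0,0]])

```text
time: 25.6
ee_pos: [0.6031, -0.0721, 0.1111]
eef_rot: [0.0, 1.0, 0.0, 0.001]
ft_force: [0.9, 0.5, 0.5]
width: 0.0868
grip_force: 0.0
```

Request:
play_rows(claw=[0,0,0,0,0.6,0.6,0.6,0.6], delta_pos=[[0,0,0.1],[0,0,0.13],[0,0,0.11],[0,0,0],[0,0,0],[0,0,0],[0,0,0],[0,0,0]], delta_rot=[[0,0,0],[0,0,0],[0,0,0],[0,0,0],[0,0,0],[0,0,0],[0,0,0],[0,0,0]])

```text
time: 26.4
ee_pos: [0.6034, -0.0713, 0.0428]
eef_rot: [0.0, 1.0, 0.0, 0.001]
ft_force: [-0.2, 0.8, 6.1]
width: 0.0654
grip_force: 20.0
```

Request:
play_rows(claw=[0.6,0.6,0.6,0.6,0.6,0.6,0.6,0.6], delta_pos=[[0,0,0],[0,0,0],[0,0,-0.05],[0,0,-0.1],[0,0,-0.15],[0,0,-0.2],[0,0,-0.1],[0,0,0]], delta_rot=[[0,0,0],[0,0,0],[0,0,0],[0,0,0],[0,0,0],[0,0,0],[0,0,0],[0,0,0]])

```text
time: 27.2
ee_pos: [0.604, -0.0722, 0.1654]
eef_rot: [0.0, 1.0, 0.0, 0.003]
ft_force: [0.2, 0.2, -2.0]
width: 0.0652
grip_force: 20.8
```

Request:
play_rows(claw=[0.6,0.6,0.6,0.6,0.6,0.6,0.6,0.6], delta_pos=[[0.111,-0.1595,0],[0.111,-0.1595,0],[0.111,-0.1595,0],[0.111,-0.1595,0],[0.111,-0.1595,0],[0.111,-0.1595,0],[0,0,0],[0,0,0]], delta_rot=[[0,0,0],[0,0,0],[0,0,0],[0,0,0],[0,0,0],[0,0,0],[0,0,0],[0,0,0]])

```text
time: 28.0
ee_pos: [0.4682, -0.2633, 0.161]
eef_rot: [0.001, 1.0, 0.0, -0.0]
ft_force: [1.2, 1.0, -1.5]
width: 0.0653
grip_force: 20.8
```

```bash
python3 chk.py; python3 - <<'E'
import pickle,cv2,numpy as np
from h import *
s,c,T=snap("w7")
sc=pickle.load(open("scene_now.pkl","rb"));sp=sc["pixels"][110:280,110:360]
q=s["ee_pos"];
for o in([0,0,.021],[0,0,-.043]):print(proj(sc,sc["cam_to_world"],q+o).round(1),proj(c,T,q+o).round(1))
h=np.array([.47,-.263,.069]);print("stack",proj(sc,sc["cam_to_world"],h).round(1),proj(c,T,h).round(1))
a=cv2.resize(sp,(500,340),interpolation=2);b=c["pixels"][120:460,170:470]
cv2.imwrite("pics/t7.png",np.hstack([a,b])[:,:,::-1])
E
```

```text
top cA 18.5 top cB 17.8 top cC 23.7 top cD 29.5 top h0 15.4 top h2 14.6 top h4 15.2 top tray 25.1 
scene cA 17.3 scene cB 15.8 scene cC 38.5 scene cD 46.7 scene h0 26.2 scene h2 21.8 scene h4 17.1 scene tray 33.5 
28.1 [ 0.4695 -0.2618  0.161 ] [-0.001  1.     0.    -0.   ] [-0.3   0.23  0.83  1.81 -0.18  1.18  2.16]
[160.9 145.8] [316.1 314.4]
[170.  175.5] [316.3 263.7]
stack [175.6 196.1] [314.8 241.5]
```

View pics/t7.png

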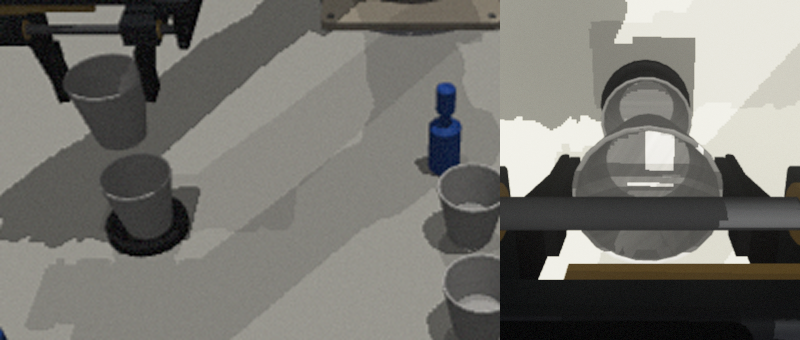

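The first cup stands upright in the tray; its rim is centred at column 317 in the wrist view and the held cup at 317.5, so I'll lower cup 2.

Request:
play_rows(claw=[0.6,0.6,0.6,0.6,0.6,0.6,0.6], delta_pos=[[0,0,0.12],[0,0,0.12],[0,0,0.1],[0,0,0.08],[0,0,0.035],[0,0,0],[0,0,0]], delta_rot=[[0,0,0],[0,0,0],[0,0,0],[0,0,0],[0,0,0],[0,0,0],[0,0,0]])

```text
time: 28.85
ee_pos: [0.4695, -0.2625, 0.0706]
eef_rot: [-0.0, 1.0, 0.0, -0.0]
ft_force: [-0.1, -0.7, -1.1]
width: 0.0655
grip_force: 20.7
```

Request:
play_rows(claw=[0,0,0,0,0,0,0], delta_pos=[[0,0,0.004],[0,0,0],[0,0,0],[0,0,0],[0,0,-0.1],[0,0,-0.2],[0,0,-0.2]], delta_rot=[[0,0,0],[0,0,0],[0,0,0],[0,0,0],[0,0,0],[0,0,0],[0,0,0]])

```text
time: 29.55
ee_pos: [0.4686, -0.2629, 0.1707]
eef_rot: [0.0, 1.0, 0.0, -0.001]
ft_force: [1.5, -0.4, 0.2]
width: 0.0872
grip_force: 0.0
```

```bash
python3 chk.py
```

```text
top cA 18.3 top cB 37.6 top cC 23.6 top cD 29.4 top h0 15.3 top h2 14.5 top h4 15.1 top tray 29.4 
scene cA 22.6 scene cB 44.2 scene cC 37.9 scene cD 45.4 scene h0 25.1 scene h2 21.0 scene h4 16.5 scene tray 32.1 
29.65 [ 0.4714 -0.2645  0.1747] [ 0.     1.    -0.001  0.004] [-0.31  0.22  0.84  1.79 -0.17  1.2   2.15]
```

Cup B's patch changed, so it has been knocked. Looking again.

```bash
python3 - <<'E'
import pickle,cv2,numpy as np
t=pickle.load(open("top_now.pkl","rb"))["pixels"][190:340,220:480];s=pickle.load(open("scene_now.pkl","rb"))["pixels"][150:290,150:410]
cv2.imwrite("pics/t8.png",cv2.resize(np.vstack([t,s])[:,:,::-1],None,fx=2,fy=2,interpolation=2))
E
```

```text
(no output)
```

View pics/t8.png

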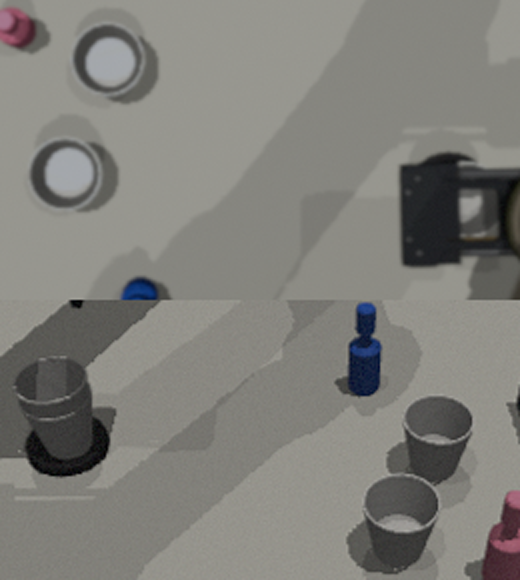

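Cups 1 and 2 are nested well. Cup B was knocked to top pixel (253,277), scene pixel (369,214); A is unmoved at (274,220).

```bash
python3 - <<'E'
from h import *;import pickle
d=pickle.load(open("c0.pkl","rb"))
for n,a,b in(("A",(274.2,219.8),(350.5,253.5)),("B",(253,277),(369,214))):
    print(n,tri([ray(c["camera_matrix"],c["cam_to_world"],q) for c,q in((d["top"],a),(d["scene"],b))])[0].round(4),atz(d["top"],a,.064).round(4),atz(d["scene"],b,.064).round(4))
E
```

```text
A [0.6016 0.0582 0.0521] [0.6006 0.0556 0.064 ] [0.612  0.0589 0.064 ]
B [0.4972 0.0995 0.0462] [0.4975 0.0956 0.064 ] [0.5158 0.0985 0.064 ]
```

Request:
play_rows(claw=[0,0,0,0,0,0,0,0], delta_pos=[[-0.017,0.2255,0],[-0.017,0.2255,0],[-0.017,0.2255,0],[-0.017,0.2255,0],[-0.017,0.2255,0],[-0.017,0.2255,0],[-0.017,0.2255,0],[-0.017,0.2255,0]], delta_rot=[[0,0,0],[0,0,0],[0,0,0],[0,0,0],[0,0,0],[0,0,0],[0,0,0],[0,0,0]])

```text
time: 30.45
ee_pos: [0.4962, 0.0997, 0.1697]
eef_rot: [0.0, 1.0, 0.0, 0.0]
ft_force: [0.6, -1.2, -0.4]
width: 0.0868
grip_force: 0.0
```

Request:
play_rows(claw=[0,0,0,0,0], delta_pos=[[0,0,0.1],[0,0,0.2],[0,0,0],[0,0,0],[0,0,0]], delta_rot=[[0,0,0],[0,0,0],[0,0,0],[0,0,0],[0,0,0]])

```text
time: 30.95
ee_pos: [0.4974, 0.0978, 0.1114]
eef_rot: [0.001, 1.0, 0.0, 0.001]
ft_force: [0.1, -1.0, 0.2]
width: 0.0871
grip_force: 0.0
```

Down 68 mm, grip, lift.

Request:
play_rows(claw=[0,0,0,0,0.6,0.6,0.6,0.6], delta_pos=[[0,0,0.1],[0,0,0.13],[0,0,0.11],[0,0,0],[0,0,0],[0,0,0],[0,0,0],[0,0,0]], delta_rot=[[0,0,0],[0,0,0],[0,0,0],[0,0,0],[0,0,0],[0,0,0],[0,0,0],[0,0,0]])

```text
time: 31.75
ee_pos: [0.4973, 0.0982, 0.0429]
eef_rot: [0.0, 1.0, 0.001, 0.001]
ft_force: [-0.9, -0.7, 6.5]
width: 0.0652
grip_force: 19.3
```

Request:
play_rows(claw=[0.6,0.6,0.6,0.6,0.6,0.6,0.6,0.6], delta_pos=[[0,0,0],[0,0,0],[0,0,-0.05],[0,0,-0.1],[0,0,-0.15],[0,0,-0.2],[0,0,-0.2],[0,0,0]], delta_rot=[[0,0,0],[0,0,0],[0,0,0],[0,0,0],[0,0,0],[0,0,0],[0,0,0],[0,0,0]])

```text
time: 32.55
ee_pos: [0.4991, 0.0982, 0.1874]
eef_rot: [0.0, 1.0, 0.002, 0.004]
ft_force: [0.6, -0.9, -1.9]
width: 0.0653
grip_force: 19.9
```

Request:
play_rows(claw=[0.6,0.6,0.6,0.6,0.6,0.6,0.6,0.6], delta_pos=[[0.017,-0.2255,0],[0.017,-0.2255,0],[0.017,-0.2255,0],[0.017,-0.2255,0],[0.017,-0.2255,0],[0.017,-0.2255,0],[0.017,-0.2255,0],[0.017,-0.2255,0]], delta_rot=[[0,0,0],[0,0,0],[0,0,0],[0,0,0],[0,0,0],[0,0,0],[0,0,0],[0,0,0]])

```text
time: 33.35
ee_pos: [0.4684, -0.2645, 0.1816]
eef_rot: [-0.0, 1.0, 0.0, 0.0]
ft_force: [0.4, -0.1, -2.2]
width: 0.0657
grip_force: 19.8
```

Request:
play_rows(claw=[0.6,0.6,0.6,0.6,0.6], delta_pos=[[0,0,0.1],[0,0,0.1],[0,0,0],[0,0,0],[0,0,0]], delta_rot=[[0,0,0],[0,0,0],[0,0,0],[0,0,0],[0,0,0]])

```text
time: 33.85
ee_pos: [0.4696, -0.2629, 0.1427]
eef_rot: [-0.0, 1.0, -0.0, 0.001]
ft_force: [0.4, -0.1, -1.0]
width: 0.0653
grip_force: 19.8
```

Request:
play_rows(claw=[0.6,0.6,0.6,0.6,0.6,0.6], delta_pos=[[0,0,0.08],[0,0,0.08],[0,0,0.06],[0,0,0.04],[0,0,0],[0,0,0]], delta_rot=[[0,0,0],[0,0,0],[0,0,0],[0,0,0],[0,0,0],[0,0,0]])

```text
time: 34.45
ee_pos: [0.4692, -0.2629, 0.0899]
eef_rot: [0.0, 1.0, 0.0, 0.0]
ft_force: [-0.9, 1.0, -1.7]
width: 0.0651
grip_force: 19.9
```

Request:
play_rows(claw=[0,0,0,0,0,0,0], delta_pos=[[0,0,0.004],[0,0,0],[0,0,0],[0,0,0],[0,0,-0.1],[0,0,-0.2],[0,0,-0.2]], delta_rot=[[0,0,0],[0,0,0],[0,0,0],[0,0,0],[0,0,0],[0,0,0],[0,0,0]])

```text
time: 35.15
ee_pos: [0.4686, -0.263, 0.1899]
eef_rot: [0.0, 1.0, -0.0, -0.001]
ft_force: [0.2, 0.2, 0.2]
width: 0.087
grip_force: 0.0
```

```bash
python3 chk.py
```

```text
top cA 18.1 top cB 36.6 top cC 23.5 top cD 29.2 top h0 15.1 top h2 14.3 top h4 15.0 top tray 26.5 
scene cA 20.3 scene cB 43.2 scene cC 37.3 scene cD 43.6 scene h0 24.1 scene h2 20.3 scene h4 16.0 scene tray 33.3 
35.25 [ 0.4712 -0.2646  0.1938] [ 0.     1.    -0.001  0.004] [-0.36  0.2   0.9   1.77 -0.17  1.24  2.15]
```

Request:
play_rows(claw=[0,0,0,0,0,0,0,0], delta_pos=[[-0.082,0.2005,0],[-0.082,0.2005,0],[-0.082,0.2005,0],[-0.082,0.2005,0],[-0.082,0.2005,0],[-0.082,0.2005,0],[-0.082,0.2005,0],[-0.082,0.2005,0]], delta_rot=[[0,0,0],[0,0,0],[0,0,0],[0,0,0],[0,0,0],[0,0,0],[0,0,0],[0,0,0]])

```text
time: 36.05
ee_pos: [0.6008, 0.0596, 0.1886]
eef_rot: [0.0, 1.0, 0.0, -0.0]
ft_force: [1.2, -0.7, 0.5]
width: 0.0869
grip_force: 0.0
```

Request:
play_rows(claw=[0,0,0,0,0], delta_pos=[[0,0,0.2],[0,0,0.2],[0,0,0],[0,0,0],[0,0,0]], delta_rot=[[0,0,0],[0,0,0],[0,0,0],[0,0,0],[0,0,0]])

```text
time: 36.55
ee_pos: [0.6017, 0.0575, 0.1112]
eef_rot: [0.001, 1.0, 0.0, 0.001]
ft_force: [0.8, 0.4, -0.0]
width: 0.0871
grip_force: 0.0
```

Request:
play_rows(claw=[0,0,0,0,0.6,0.6,0.6,0.6], delta_pos=[[0,0,0.1],[0,0,0.13],[0,0,0.105],[0,0,0],[0,0,0],[0,0,0],[0,0,0],[0,0,0]], delta_rot=[[0,0,0],[0,0,0],[0,0,0],[0,0,0],[0,0,0],[0,0,0],[0,0,0],[0,0,0]])

```text
time: 37.35
ee_pos: [0.6013, 0.0578, 0.0431]
eef_rot: [0.0, 1.0, 0.0, 0.001]
ft_force: [-0.2, -0.7, 5.2]
width: 0.0654
grip_force: 20.1
```

Request:
play_rows(claw=[0.6,0.6,0.6,0.6,0.6,0.6,0.6,0.6], delta_pos=[[0,0,0],[0,0,0],[0,0,-0.05],[0,0,-0.15],[0,0,-0.2],[0,0,-0.2],[0,0,-0.2],[0,0,0]], delta_rot=[[0,0,0],[0,0,0],[0,0,0],[0,0,0],[0,0,0],[0,0,0],[0,0,0],[0,0,0]])

```text
time: 38.15
ee_pos: [0.6029, 0.0575, 0.2081]
eef_rot: [0.0, 1.0, 0.001, 0.004]
ft_force: [1.1, 0.2, -1.5]
width: 0.0654
grip_force: 20.1
```

Request:
play_rows(claw=[0.6,0.6,0.6,0.6,0.6,0.6,0.6,0.6], delta_pos=[[0.082,-0.2005,0],[0.082,-0.2005,0],[0.082,-0.2005,0],[0.082,-0.2005,0],[0.082,-0.2005,0],[0.082,-0.2005,0],[0.082,-0.2005,0],[0.082,-0.2005,0]], delta_rot=[[0,0,0],[0,0,0],[0,0,0],[0,0,0],[0,0,0],[0,0,0],[0,0,0],[0,0,0]])

```text
time: 38.95
ee_pos: [0.4679, -0.2642, 0.2018]
eef_rot: [0.0, 1.0, 0.0, 0.0]
ft_force: [1.1, -0.1, -1.8]
width: 0.0655
grip_force: 20.1
```

Request:
play_rows(claw=[0.6,0.6,0.6,0.6,0.6], delta_pos=[[0,0,0.1],[0,0,0.1],[0,0,0],[0,0,0],[0,0,0]], delta_rot=[[0,0,0],[0,0,0],[0,0,0],[0,0,0],[0,0,0]])

```text
time: 39.45
ee_pos: [0.4696, -0.263, 0.1629]
eef_rot: [-0.0, 1.0, -0.0, 0.0]
ft_force: [-0.1, 0.3, -1.1]
width: 0.0656
grip_force: 20.2
```

Request:
play_rows(claw=[0.6,0.6,0.6,0.6,0.6,0.6], delta_pos=[[0,0,0.08],[0,0,0.08],[0,0,0.06],[0,0,0.04],[0,0,0],[0,0,0]], delta_rot=[[0,0,0],[0,0,0],[0,0,0],[0,0,0],[0,0,0],[0,0,0]])

```text
time: 40.05
ee_pos: [0.4693, -0.2631, 0.1104]
eef_rot: [0.0, 1.0, -0.0, 0.0]
ft_force: [-0.6, 0.9, -2.8]
width: 0.0655
grip_force: 20.2
```

Request:
play_rows(claw=[0,0,0,0,0,0,0], delta_pos=[[0,0,0.004],[0,0,0],[0,0,0],[0,0,0],[0,0,-0.1],[0,0,-0.2],[0,0,-0.2]], delta_rot=[[0,0,0],[0,0,0],[0,0,0],[0,0,0],[0,0,0],[0,0,0],[0,0,0]])

```text
time: 40.75
ee_pos: [0.4685, -0.263, 0.2101]
eef_rot: [0.0, 1.0, -0.0, -0.001]
ft_force: [1.4, -0.2, 0.2]
width: 0.0869
grip_force: 0.0
```

Request:
play_rows(claw=[0,0,0,0,0,0,0,0], delta_pos=[[0,0.15,0],[0,0.2,0],[0,0.2,0],[0,0.2,0],[0,0.2,0],[0,0.1,0],[0,0,0],[0,0,0]], delta_rot=[[0,0,0],[0,0,0],[0,0,0],[0,0,0],[0,0,0],[0,0,0],[0,0,0],[0,0,0]])

```text
time: 41.55
ee_pos: [0.4692, -0.0534, 0.2092]
eef_rot: [0.0, 1.0, -0.0, 0.0]
ft_force: [-0.1, -0.2, 0.8]
width: 0.087
grip_force: 0.0
```

```bash
python3 chk.py; python3 - <<'E'
import pickle,cv2,numpy as np
t=pickle.load(open("top_now.pkl","rb"))["pixels"][200:340,110:500];s=pickle.load(open("scene_now.pkl","rb"))["pixels"][120:280,120:510]
cv2.imwrite("pics/t9.png",cv2.resize(np.vstack([t,s])[:,:,::-1],None,fx=2,fy=1.999,interpolation=2))
E
```

```text
top cA 31.0 top cB 33.9 top cC 25.7 top cD 22.5 top h0 12.7 top h2 12.1 top h4 12.6 top tray 52.8 
scene cA 52.1 scene cB 37.9 scene cC 34.9 scene cD 32.8 scene h0 23.0 scene h2 19.7 scene h4 15.5 scene tray 30.1 
41.65 [ 0.4692 -0.0543  0.2092] [ 0.001  1.    -0.     0.   ] [-0.71 -0.04  0.72  1.9   0.03  1.27  1.57]
```

View pics/t9.png

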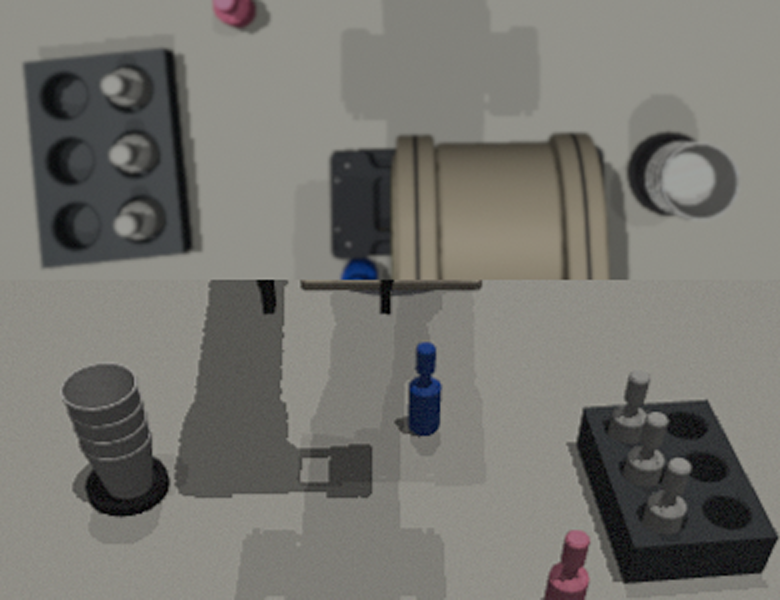

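The final view shows four cups nested straight in the tray, rim at top pixel (460,290), which matches the tray axis. Three bobs are seated in the rack and the gripper is clear. Handing in.

```bash
python3 -c "
from bench import r
print(r.close_job())"
```

```text
the job is handed in; nothing more can be done
None
```

The job is handed in: the three bobs present stand in rack pockets and the four emptied cups are nested in one upright stack in the tray. The last camera view looked right, but the hand-in returned no verdict.

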